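# Roll a wheel into the marking fixture, clamp it and start marking

### The arm

A 6-joint arm with a two-finger parallel gripper is mounted at the origin on the work surface. World frame = base frame: x ahead of the robot, y to its left, z up, the work surface at z = 0. Lengths are in m, angles in rad, forces in N, time in s.
With the tool pointing down it reaches from about 0.375 to 0.75 m from the base axis. Payload 9 kg.
Tool frame: the origin (TCP) lies midway between the tips of the shut fingers; the grasp point (between the pads) lies 19 mm behind it (manip.grasp_offset is the distance from the TCP to the grasp point, in m); z points along the fingers, y is the line along which they close (so a half turn about z gives the same grasp; the last joint's range is limited). The gripper opens to 85 mm and grips with 20 to 120 N. Pads are 22 mm wide; open, the fingers measure 114 mm over their backs; the gripper's body (76 mm by 85 mm) begins 54 mm behind the grasp point. The pads swing forward as they close: fully open they stand 13 mm farther back than shut.
Start: joints at [-1.56, 0.104, 0.097, 1.564, 0, 1.353], TCP at [0.136, -0.584, 0.231] pointing down, gripper open.
Joint ranges: [-2.99, 2.99], [-0.84, 1.86], [-1.1, 1.16], [-1.84, 2.11], [-1.51, 1.56], [-3.14, 3.14]. Speed limits (rad/s): [2.22, 2.22, 2.57, 3.14, 3.14, 3.14].

### API

Orientations are given as [roll, pitch, yaw] about the fixed x, y, z axes, in that order (R = Rz(yaw) Ry(pitch) Rx(roll)).
In Python, from station import manip gives the robot as it stands.
- The arm moves only by the tool move_arm, never from a script. Its argument "targets" is a list of rows, each a list of 3 entries, a list of its own where there are three numbers: the closure in counts, from 0 (fully open) to 255 (shut), then the shift along the tool's x, y, z normalised to -1 to 1, where 1 is 0.1 m, then the turn about the tool's z normalised to -1 to 1, where 1 is 1.5 rad. A call has exactly 5 rows; each row shifts and turns the commanded pose from where the row before left it, along the tool's axes as they then stand; what a row does not reach is not made up. A row lasts 1/8 s, in which the tool goes at most 62.5 mm and 10.7 degrees, less where a joint would pass 70% of its speed; a pose out of reach is approached as far as the arm can. A call with a number of a shift or a turn outside -1 to 1 is refused whole. A call with a gripper value outside its range is refused whole. The fingers move at their own pace and stop on an object; "force" is the grip in N (left out, the last holds). Time passes only in rows, so rows that do not move let the fingers close, or fill a call up. It gives the time, the measured TCP pose, the force, the opening and the grip force at its end, in the units of the state.
- manip.sense(): the state, without advancing time (a new reading comes with each control period).
- manip.grab_frame(name): name is "scene" or "side" or "wrist"; returns (picture, depth): 384x512x3 uint8, blue, green, red; 384x512 float32, m along the optical axis (not along the pixel's ray), 0 where there is no reading.
- manip.camera_model(name): a dict with "fx", "fy", "cx", "cy" (pixels), "distortion" ([k1, k2, p1, p2, k3] as OpenCV has them; the pictures are not rectified), "position" and "attitude" of the camera in the world; the wrist camera has in their place "T_tool_cam" (4x4, takes a point from camera to tool coordinates, whose origin is the TCP and whose axes are the flange's). Camera axes: x right, y down, z forward; pixel columns grow to the right and rows downward; lengths in m; the calibration is good to about 2 mm. A picture is of the moment at which its call begins: read the wrist's pose just before it. camera_model takes no time and is no camera call.
- manip.hand_in(): hands the job in; it is judged then, once.
Trained networks look in the newest picture that a camera, given by its name, has taken for a name from the list of things; names that differ only in an ending like _2 or _b are one class to them, and where a whole thing is asked for, a point or a joint stands for the part that bears it (a point fixed in the world has none). Each returns a list of dicts, best first, with "confidence" (0 to 1); they miss things now and then, are a little off and sometimes report something else, mostly with a low value. They report only what shows in the picture. A call takes as long as a camera call. They do not tell look-alikes from the thing itself.
- manip.spot_in(camera, name): "at" ([row, column] in pixels, amid what is visible of it).
- manip.trace(camera, name): "pixels" (384x512 bool, what is visible of it) and "at" ([row, column] in pixels, amid what is visible of it).
- manip.landmark_of(camera, name): "at" ([row, column] in pixels: a listed point, or the origin of a listed thing).
The state is a dict: "time": time; "q": joint angles; "joint_velocities": joint speeds; "joint_torque": joint torques, N m; "ee_pos": TCP position; "tcp_rot": TCP orientation; "wrist_force": force on the tool from outside, world axes, zero at the start; "wrist_torque": the same for the moment, N m; "opening": opening from 0.0 (shut) to 1.0 (fully open); "finger_force": force on a finger pad.
Only numpy, scipy, OpenCV 4.12 (cv2) and the standard library are available. Lean on these libraries where they do the work, as an engineer would, in place of code of your own. Each camera call takes 0.05 s, during which the arm holds its last target. There are 200 camera calls.

### The job

Load the wheel that stands on its rim into the marking fixture: swing the clamp lever right round to its open stop, then roll the wheel along the bench, never lifting it or letting it fall over, up the ramp and between the guide rails until it drops into the nest in front of the marking head. Flip the clamp lever back over its high point until it snaps fully shut and holds the wheel, and then, only with the wheel clamped, press the round start button on the control box fully down and let it come up again. Leave the other things on the bench where they are.

Things in the scene. Friction and masses are not known exactly. Their poses are not given: they have to be found in the camera images.
- wheel: Smooth, slippery steel idler wheel, 100 mm diameter, 40 mm wide, 0.45 to 0.8 kg, with a hub and a web with five dark holes, standing on its rim before the fixture's ramp; rolls freely when pushed from behind at hub height or a little above. Origin at its centre, 50 mm above what it stands on. Its x axis is the axle (level while it stands); y and z turn as it rolls. Other such wheels lie flat.
- nest (a point): Where the wheel's centre is when it has dropped into the nest of the marking fixture, 52 mm above the bench. Fixture axes: the wheel must roll along +y (level, towards the marking head), z is up, x is level along the seated wheel's axle, towards the clamp. A cross slot 40 mm long in the 6 mm plate lets the rim sink 4 mm. With the lever shut and no wheel, the clamp's nose blocks the nest.
- track_mouth (a point): Middle of the ramp's toe on the bench, 165 mm before the nest (at y = -165 mm in the nest's axes). The ramp, 100 mm wide, rises to the 6 mm plate over 35 mm. Guide rails 28 mm high and 45 mm apart run from 48 to 140 mm beyond this point; before them a mouth flares to about 85 mm wide.
- end_stop (a point): Front face of the end stop, two posts with a bridge 82 mm high, 2 mm beyond the rim of the seated wheel. Behind it (35 to 148 mm beyond) stands the marking head, a grey box 80 mm wide and 101 mm high.
- backing_plate (a point): Middle of the face of the upright steel backing plate beside the nest on the side away from the clamp, 22 mm from the nest centre: 60 mm long, 10 mm thick, its top 78 mm above the bench.
- lever_pivot (a point): Point on the vertical pivot axis of the clamp lever, 80 mm above the bench (the height of the grip's axis), at x = +118 mm, y = 0 from the nest, in the fixture's axes.
- lever_grip (a point): Centre of the clamp lever's round black grip: 22 mm thick, level, its axis 80 mm above the bench; 85 mm from the pivot axis. The grip runs from 37 to 121 mm from the pivot. Under the outer half of its swing there is only bench and low things. The lever is pushed sideways and sweeps a level arc. The clamp's block and hub near the pivot are up to 81 mm high.
- clamp_lever (a joint): Angle of the clamp lever, rad. 0 = shut at its stop, pointing along the fixture's -y. Grows anticlockwise from above to 2.09 (open stop: points away from the track, 30 deg towards the head's end). Starts between 0 and 0.6, held by friction. High point at 0.44: with a wheel in the nest a spring resists closing (up to 5 N at the grip) from about 1.5 to 0.44; below 0.35 it snaps to 0 by itself.
- clamp_nose: Rubber-faced nose, 24 mm diameter, 52 mm above the bench, moving along the fixture's x: the shut lever presses it through a link and a spring (about 40 N) against the wheel's hub, and so pushes the wheel up to 4 mm sideways against the backing plate. Its origin has no meaning.
- start (a joint): Travel of the start button: 0 = up, 0.006 = fully down (m). It springs back up; fully down takes 6 N.
- start_top (a point): Centre of the top face of the start button: flat, round, black, 36 mm diameter, in an aluminium collar on a grey control box (100 by 90 by 55 mm); its top is 73 mm above the bench. It is pressed straight down.
- wheel_flat1: Bystander: a wheel of the same kind lying flat on the bench; origin under its centre.
- wheel_flat2: Bystander: another wheel lying flat; origin under its centre.
- wrench: Bystander: wrench, 170 mm, lying on the bench.
- caliper: Bystander: caliper, 160 mm, lying on the bench.
- screwdriver: Bystander: screwdriver, 190 mm, lying on the bench.
- spray: Bystander: white spray bottle, 170 mm high, standing.
There are look-alikes about, which are no part of the job. There is more than one size of the part that bears start; the job needs the largest.

How it is judged:
On the way, in this order (a step that is already met when the one before it is completed fails the run):
1. the clamp lever is swung open (value of joint clamp_lever above 1.85 rad), for 0.2 s.
2. the wheel rolls on its rim towards the nest (angular speed of wheel above 0.1 rad/s and y of wheel in the frame of nest between -0.2 and -0.03 m), for 0.15 s.
3. the wheel has dropped into the nest (y of wheel in the frame of nest between -0.004 and 0.004 m and z of wheel in the frame of nest below 0.002 m and angle between the x axis of wheel and the x axis of nest, either way round below 0.12 rad), for 0.3 s.
4. the lever has snapped shut and the nose presses the wheel (value of joint clamp_lever below 0.08 rad and contact force between clamp_nose and wheel above 15 N), for 0.3 s.
5. the start button is pressed fully down (value of joint start above 0.0048 m), for 0.05 s.
At the end, for the whole second after the job is handed in: Wheel at rest in the nest: centre within 4 mm along the track, sunk to within 2 mm, axle within 0.08 rad of the fixture's x. Clamp lever shut (below 0.08 rad), nose pressing the wheel with over 15 N. Start button has been pressed (4.8 mm or more) and is up again (all of step 4 and y of wheel in the frame of nest between -0.004 and 0.004 m and z of wheel in the frame of nest below 0.002 m and angle between the x axis of wheel and the x axis of nest, either way round below 0.08 rad and value of joint start below 0.0015 m and linear speed of wheel below 0.02 m/s); the robot touches nothing.
It fails at once if the wheel is lifted off the bench or fixture (height (world z) of wheel above 0.072 m).
It fails at once if the wheel topples (angle between wheel's own x axis and vertical below 1.22 rad or angle between wheel's own x axis and vertical above 1.92 rad).
It fails at once if start is pressed while no wheel is clamped (value of joint start above 0.003 m and (value of joint clamp_lever above 0.15 rad or contact force between clamp_nose and wheel below 5 N)).
It fails at once if another thing on the bench is moved more than 30 mm (distance of any of wheel_flat1, wheel_flat2, wrench, caliper, screwdriver, spray from where it was at the start of the episode above 0.03 m).
It also fails if it takes over 67 s, if anything falls off the work surface, if the arm or the gripper's body presses on something with over 40 N, if the wrist force passes 120 N, or if a joint passes its speed limit or range.

## Working session

There is one attempt and no reset: what is moved stays moved. The work goes in short steps, Python scripts to look and compute and a tool call to move; the robot and the scene stay as the last step left them, time stands still between calls to the robot, and variables do not carry over. Pictures are saved under pics/ and viewed, at most 10 in all, crops included, and the job is handed in when it is done.

Besides the shell and the picture viewer there is one more tool, called after "Call:" as name([rows], argument=value, ...), one row to a line, values as JSON. move_arm: Moves the arm, as the interface text tells. Scaled input: -1 to 1 covers 0.1 m each way for a shift and 1.5 rad each way for a turn. Its arguments: {"type":"object","properties":{"targets":{"type":"array","items":{"type":"array"}},"force":{"type":"number"}},"required":["targets"]}

```bash
ls; mkdir -p pics
cat > h.py <<'E'
import numpy as np, cv2
from scipy.spatial.transform import Rotation as R
from station import manip
def cam(name):
    m=manip.camera_model(name); K=np.array([[m['fx'],0,m['cx']],[0,m['fy'],m['cy']],[0,0,1]]); D=np.array(m['distortion'],float)
    if 'T_tool_cam' in m:
        s=manip.sense(); T=np.eye(4); T[:3,:3]=rot(s['tcp_rot']); T[:3,3]=s['ee_pos']; T=T@np.array(m['T_tool_cam'])
        return K,D,T[:3,3],T[:3,:3]
    a=np.array(m['attitude'],float)
    return K,D,np.array(m['position']),rot(a)
def rot(a):
    a=np.array(a,float)
    if a.shape==(3,3): return a
    return R.from_euler('xyz',a).as_matrix() if a.size==3 else R.from_quat(a).as_matrix()
def ray(c,at):
    K,D,p,A=c; u=cv2.undistortPoints(np.array([[[at[1],at[0]]]],float),K,D)[0,0]
    return p, A@np.array([u[0],u[1],1.])
def atz(c,at,z):
    p,d=ray(c,at); return p+d*(z-p[2])/d[2]
def proj(c,P):
    K,D,p,A=c; return cv2.projectPoints(((np.atleast_2d(P)-p)@A),np.zeros(3),np.zeros(3),K,D)[0][:,0]
E
python3 - <<'E'
from h import *
np.set_printoptions(precision=3,suppress=True)
print(manip.sense())
for n in('scene','side'):
    m=manip.camera_model(n);print(m)
    im,d=manip.grab_frame(n); cv2.imwrite(f'pics/{n}0.png',im); np.save(f'{n}_d.npy',d)
    c=cam(n)
    for t,z in dict(wheel=.05,nest=.052,track_mouth=0,end_stop=.082,backing_plate=.05,lever_pivot=.08,lever_grip=.08,start_top=.073).items():
        for r in manip.landmark_of(n,t)[:3]:
            print(n,t,np.round(r['at']),round(r['confidence'],2),atz(c,r['at'],z))
E
```

```text
pics
{'time': 0.0, 'q': array([-1.56 ,  0.105,  0.096,  1.564, -0.   ,  1.353]), 'joint_velocities': array([-0.   , -0.001,  0.001, -0.   , -0.001,  0.001]), 'joint_torque': array([ -0.   , -55.693,  50.365,   0.016,  -0.   ,  -0.   ]), 'ee_pos': array([ 0.136, -0.584,  0.231]), 'tcp_rot': array([-3.14 , -0.   ,  0.229]), 'wrist_force': array([-0.493, -0.976, -1.409]), 'wrist_torque': array([ 0.008,  0.045, -0.028]), 'finger_force': 0.0, 'opening': 0.9990250380687149}
{'fx': 472.86614792999444, 'fy': 472.86614792999444, 'cx': 255.00601854051956, 'cy': 201.28194658694304, 'distortion': array([-0.169,  0.   ,  0.   ,  0.   ,  0.   ]), 'position': array([ 1.493, -0.768,  0.842]), 'attitude': array([-2.147,  0.011,  0.878])}
scene wheel [218. 184.] 0.82 [ 0.482 -0.211  0.05 ]
scene nest [185. 252.] 0.81 [0.47  0.055 0.052]
scene track_mouth [219. 210.] 0.69 [ 0.479 -0.118  0.   ]
scene track_mouth [182. 374.] 0.44 [0.665 0.451 0.   ]
scene end_stop [178. 264.] 0.92 [0.503 0.078 0.082]
scene backing_plate [185. 247.] 0.76 [0.457 0.048 0.05 ]
scene lever_pivot [193. 276.] 0.7 [0.593 0.052 
[... 491 characters left out ...]
58]), 'attitude': array([-2.098,  0.014, -2.925])}
side wheel [169. 287.] 0.87 [ 0.504 -0.243  0.05 ]
side nest [222. 285.] 0.56 [0.463 0.048 0.052]
side track_mouth [207. 286.] 0.73 [ 0.486 -0.108  0.   ]
side track_mouth [174. 286.] 0.48 [ 0.517 -0.301  0.   ]
side end_stop [240. 282.] 0.81 [0.453 0.161 0.082]
side backing_plate [222. 293.] 0.88 [0.443 0.041 0.05 ]
side lever_pivot [214. 238.] 0.62 [0.574 0.077 0.08 ]
side lever_grip [193. 241.] 0.57 [ 0.59  -0.024  0.08 ]
side lever_grip [151. 265.] 0.47 [ 0.581 -0.295  0.08 ]
side start_top [155. 248.] 0.53 [ 0.63  -0.268  0.073]
side start_top [148. 312.] 0.49 [ 0.442 -0.359  0.073]
side start_top [177. 338.] 0.43 [ 0.351 -0.176  0.073]
```

Run:
```python
import cv2
a=cv2.imread('pics/scene0.png')[140:300,80:330]; cv2.imwrite('pics/s1.png',cv2.resize(a,None,fx=3.2,fy=3.2,interpolation=3))
a=cv2.imread('pics/side0.png')[110:290,180:400]; cv2.imwrite('pics/s2.png',cv2.resize(a,None,fx=3.3,fy=3.3,interpolation=3))
```

```text
(no output)
```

View pics/s1.png

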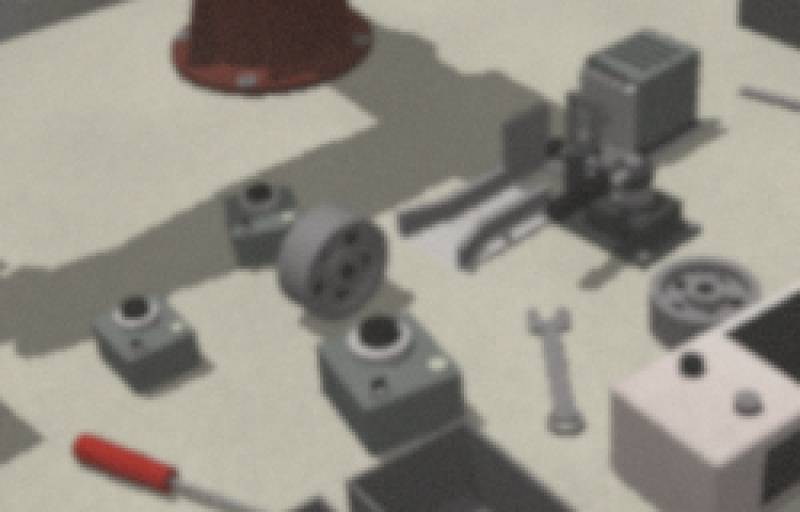

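View pics/s2.png

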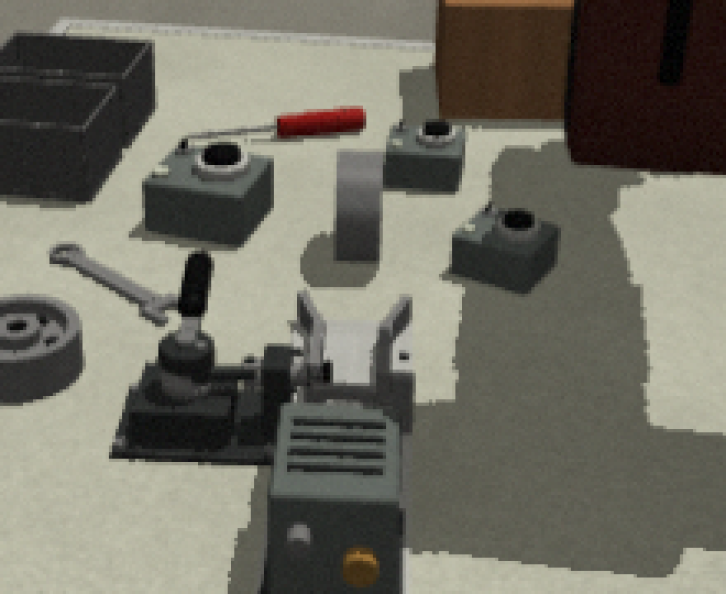

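The pictures show the standing wheel at (184,218) in the scene view, in line with the ramp. The lever is nearly shut and the largest start box is at (199,245), with smaller look-alikes at (126,233) and (161,199). Next I'll write a row planner and get a closer wrist view.

```bash
cat >> h.py <<'E'
def plan(wps,clo,start=None):
    """wps: list of (x,y,z,yaw,nrows); prints rounded rows, tool pointing down"""
    s=manip.sense(); p=np.array(s['ee_pos']); yaw=s['tcp_rot'][2]; out=[]
    if start is not None: p=np.array(start[:3],float); yaw=start[3]
    for x,y,z,w,n in wps:
        for k in range(n,0,-1):
            t=(w-yaw+np.pi)%(2*np.pi)-np.pi
            A=R.from_euler('xyz',[np.pi,0,yaw]).as_matrix()
            d=np.round(A.T@((np.array([x,y,z])-p)/k)/.1,2); r=np.clip(np.round(-t/k/1.5,2),-.12,.12)
            p=p+A@d*.1; yaw-=r*1.5
            out.append([clo,[float(v) for v in d],float(r)])
    for i in range(0,len(out),5): print(str(out[i:i+5]).replace(' ',''))
    print('end',p.round(4),round(yaw,3)); return out
E
python3 - <<'E'
from h import *
np.set_printoptions(precision=3,suppress=True)
print(np.array(manip.camera_model('wrist')['T_tool_cam']))
cs,cd=cam('scene'),cam('side')
manip.grab_frame('scene');manip.grab_frame('side')
for n in ['spray','wheel_flat1','wrench','caliper','screwdriver']:
    for k,c in(('scene',cs),('side',cd)):
        print(n,k,[(atz(c,r['at'],0.0)[:2],round(r['confidence'],2)) for r in manip.landmark_of(k,n)[:2]])
plan([(.2,-.5,.32,.6,3),(.50,-.14,.34,1.67,12)],255)
E
```

```text
[[-0.002 -0.95  -0.312  0.081]
 [ 1.    -0.002  0.    -0.   ]
 [-0.001 -0.312  0.95  -0.143]
 [ 0.     0.     0.     1.   ]]
spray scene [(array([0.671, 0.438]), 0.72)]
spray side [(array([0.672, 0.444]), 0.56)]
wheel_flat1 scene [(array([0.729, 0.003]), 0.7), (array([0.711, 0.318]), 0.68)]
wheel_flat1 side [(array([0.712, 0.345]), 0.72), (array([0.741, 0.016]), 0.58)]
wrench scene [(array([ 0.701, -0.138]), 0.55)]
wrench side [(array([ 0.704, -0.111]), 0.63)]
caliper scene [(array([0.526, 0.388]), 0.7)]
caliper side [(array([0.532, 0.381]), 0.95), (array([ 0.448, -0.027]), 0.64)]
screwdriver scene [(array([ 0.63, -0.46]), 0.75), (array([0.711, 0.323]), 0.68)]
screwdriver side [(array([ 0.622, -0.458]), 0.69)]
[[255,[0.27,-0.23,-0.3],-0.08],[255,[0.3,-0.19,-0.29],-0.08],[255,[0.31,-0.15,-0.3],-0.09],[255,[0.38,-0.11,-0.02],-0.06],[255,[0.38,-0.07,-0.02],-0.06]]
[[255,[0.39,-0.04,-0.02],-0.06],[255,[0.39,-0.0,-0.02],-0.06],[255,[0.39,0.04,-0.01],-0.06],[255,[0.38,0.07,-0.02],-0.06],[255,[0.38,0.1,-0.01],-0.06]]
[[255,[0.37,0.14,-0.02],-0.06],[255,[0.35,0.17,-0.01],-0.06],[255,[0.34,0.2,-0.02],-0.06],[255,[0.31,0.23,-0.01],-0.06],[255,[0.3,0.26,-0.02],-0.05]]
end [ 0.5  -0.14  0.34] 1.669
```

Run:
```python
from h import *
plan([(.2,-.5,.32,.6,3),(.52,0.0,.34,1.67,12)],255)
```

```text
[[255,[0.27,-0.23,-0.3],-0.08],[255,[0.3,-0.19,-0.29],-0.08],[255,[0.31,-0.15,-0.3],-0.09],[255,[0.46,-0.19,-0.02],-0.06],[255,[0.47,-0.15,-0.02],-0.06]]
[[255,[0.48,-0.11,-0.02],-0.06],[255,[0.49,-0.06,-0.02],-0.06],[255,[0.5,-0.02,-0.01],-0.06],[255,[0.49,0.03,-0.02],-0.06],[255,[0.49,0.07,-0.01],-0.06]]
[[255,[0.48,0.11,-0.02],-0.06],[255,[0.47,0.16,-0.01],-0.06],[255,[0.46,0.2,-0.02],-0.06],[255,[0.43,0.24,-0.01],-0.06],[255,[0.41,0.27,-0.02],-0.05]]
end [ 5.199e-01 -4.000e-04  3.403e-01] 1.669
```

Call:
move_arm([
  [255,[0.27,-0.23,-0.3],-0.08],
  [255,[0.3,-0.19,-0.29],-0.08],
  [255,[0.31,-0.15,-0.3],-0.09],
  [255,[0.46,-0.19,-0.02],-0.06],
  [255,[0.47,-0.15,-0.02],-0.06],
])

```text
time: 2.12
ee_pos: [0.254, -0.416, 0.3248]
tcp_rot: [3.141, 0.0, 0.786]
wrist_force: [0.4, -0.3, 0.6]
opening: 0.005
finger_force: 0.0
```

Call:
move_arm([
  [255,[0.48,-0.11,-0.02],-0.06],
  [255,[0.49,-0.06,-0.02],-0.06],
  [255,[0.5,-0.02,-0.01],-0.06],
  [255,[0.49,0.03,-0.02],-0.06],
  [255,[0.49,0.07,-0.01],-0.06],
])

```text
time: 2.75
ee_pos: [0.3875, -0.2075, 0.3326]
tcp_rot: [3.141, 0.0, 1.236]
wrist_force: [1.0, -0.2, 0.2]
opening: 0.002
finger_force: 0.0
```

Call:
move_arm([
  [255,[0.48,0.11,-0.02],-0.06],
  [255,[0.47,0.16,-0.01],-0.06],
  [255,[0.46,0.2,-0.02],-0.06],
  [255,[0.43,0.24,-0.01],-0.06],
  [255,[0.41,0.27,-0.02],-0.05],
])

```text
time: 3.38
ee_pos: [0.5206, 0.0012, 0.3404]
tcp_rot: [3.141, 0.0, 1.672]
wrist_force: [0.6, -0.9, -0.4]
opening: 0.003
finger_force: 0.0
```

Call:
move_arm([
  [255,[0,0,0],0],
  [255,[0,0,0],0],
  [255,[0,0,0],0],
  [255,[0,0,0],0],
  [255,[0,0,0],0],
])

```text
time: 4.0
ee_pos: [0.5198, -0.0009, 0.3404]
tcp_rot: [3.141, 0.0, 1.668]
wrist_force: [0.1, 0.4, 0.2]
opening: 0.002
finger_force: 0.0
```

```bash
cat > look.py <<'E'
from h import *
import sys
np.set_printoptions(precision=3,suppress=True)
s=manip.sense(); print(s['time'],s['ee_pos'],s['tcp_rot'],s['wrist_force'],s['opening'])
c=cam('wrist'); im,d=manip.grab_frame('wrist'); cv2.imwrite(f'pics/{sys.argv[1]}.png',cv2.resize(im,None,fx=1.5,fy=1.5))
np.save('wd.npy',d); np.save('wc.npy',np.array([*c],dtype=object),allow_pickle=True)
for t,z in dict(wheel=.05,nest=.052,track_mouth=0,end_stop=.052,backing_plate=.052,lever_pivot=.08,lever_grip=.08,start_top=.073).items():
    for r in manip.landmark_of('wrist',t)[:3]:
        print(t,np.round(r['at']),round(r['confidence'],2),atz(c,r['at'],z))
E
python3 look.py w1
```

```text
4.0 [ 0.52  -0.001  0.34 ] [3.141 0.    1.668] [0.121 0.417 0.182] 0.002072431033384445
wheel [267. 233.] 0.59 [ 0.494 -0.222  0.05 ]
nest [114. 226.] 0.97 [0.466 0.054 0.052]
track_mouth [199. 231.] 0.84 [ 0.478 -0.105  0.   ]
end_stop [ 78. 225.] 0.86 [0.461 0.106 0.052]
backing_plate [114. 208.] 0.8 [0.438 0.052 0.052]
backing_plate [268. 238.] 0.32 [ 0.503 -0.223  0.052]
lever_pivot [112. 304.] 0.94 [0.581 0.069 0.08 ]
lever_grip [172. 303.] 0.66 [ 0.593 -0.02   0.08 ]
start_top [262. 158.] 0.75 [ 0.362 -0.208  0.073]
```

View pics/w1.png

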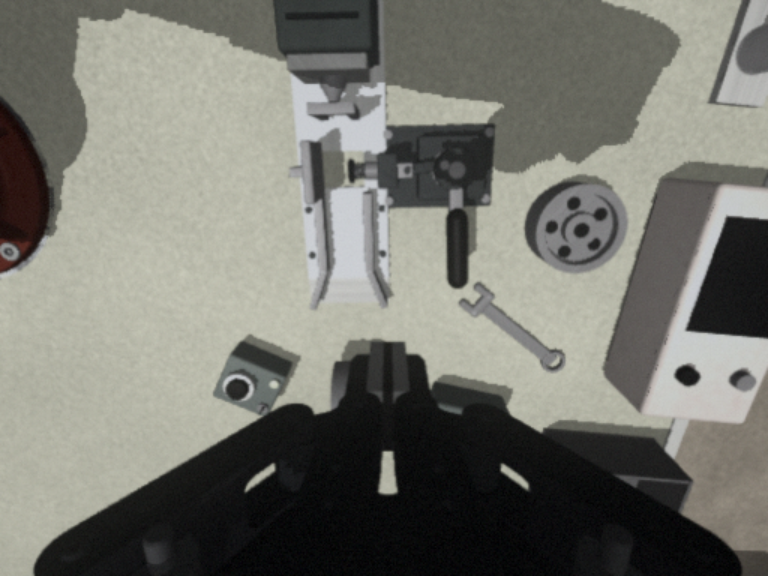

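The wrist view shows the fixture clearly: nest at (171,339) in the enlarged picture, the lever nearly shut with its grip at (248,457), and the flat wheel at (228,580).

```bash
cat > fit.py <<'E'
from h import *
from scipy.optimize import least_squares
F=np.array([[0,0],[0,-165],[0,52],[-22,0],[118,0]])/1e3
W=np.array([[.466,.054],[.478,-.105],[.461,.106],[.438,.052],[.581,.069]])
g=lambda v:(F@np.array([[np.cos(v[2]),np.sin(v[2])],[-np.sin(v[2]),np.cos(v[2])]])+v[:2])
s=least_squares(lambda v:(g(v)-W).ravel(),[.466,.053,.1],loss='soft_l1',f_scale=.003)
print(s.x, (g(s.x)-W).round(4).tolist()); np.save('fix.npy',s.x)
E
cat >> h.py <<'E'
import os
if os.path.exists('fix.npy'):
    FX=np.load('fix.npy')
def f2w(x,y):
    v=FX; c,s=np.cos(v[2]),np.sin(v[2]); return v[0]+c*x-s*y, v[1]+s*x+c*y
def w2f(x,y):
    v=FX; c,s=np.cos(v[2]),np.sin(v[2]); dx,dy=x-v[0],y-v[1]; return c*dx+s*dy,-s*dx+c*dy
def lev(th,r,d):  # fixture point beside lever, d on the clockwise side
    return f2w(.118+r*np.sin(th)-d*np.cos(th), -r*np.cos(th)-d*np.sin(th))
E
python3 fit.py
python3 - <<'E'
from h import *
print('grip f',w2f(.593,-.020),'wheel f',w2f(.494,-.222))
Y=FX[2]+np.pi/2
x,y=lev(.05,.098,.042)
plan([(x,y,.16,Y,4),(x,y,.063,Y,3),(*lev(.05,.098,.028),.063,Y,1)]+[(*lev(t,.098,.026),.063,Y+t,1) for t in np.linspace(.17,2.13,16)],255)
E
```

```text
[0.463671   0.05564017 0.0944409 ] [[-0.0023, 0.0016], [0.0012, -0.0036], [-0.0022, 0.0014], [0.0038, 0.0016], [0.0001, -0.0022]]
grip f (np.float64(0.12161976706004761), np.float64(-0.0874988998523037)) wheel f (np.float64(0.004012217403314807), np.float64(-0.2792629847684817))
[[255,[-0.1,0.08,0.45],0.0],[255,[-0.1,0.07,0.45],0.0],[255,[-0.1,0.08,0.45],0.0],[255,[-0.09,0.07,0.45],0.0],[255,[-0.0,0.0,0.32],0.0]]
[[255,[-0.0,0.0,0.33],0.0],[255,[-0.0,0.0,0.32],0.0],[255,[0.01,0.14,0.0],0.0],[255,[-0.02,0.14,0.0],-0.11],[255,[-0.03,0.13,0.0],-0.09]]
[[255,[-0.02,0.13,0.0],-0.09],[255,[-0.03,0.13,0.0],-0.08],[255,[-0.02,0.13,0.0],-0.09],[255,[-0.03,0.13,0.0],-0.09],[255,[-0.03,0.13,0.0],-0.08]]
[[255,[-0.02,0.13,0.0],-0.09],[255,[-0.03,0.13,0.0],-0.09],[255,[-0.02,0.13,0.0],-0.08],[255,[-0.03,0.13,0.0],-0.09],[255,[-0.02,0.13,0.0],-0.09]]
[[255,[-0.03,0.13,0.0],-0.09],[255,[-0.02,0.13,0.0],-0.08],[255,[-0.03,0.13,0.0],-0.09],[255,[-0.02,0.13,0.0],-0.09]]
end [0.6744 0.1056 0.0633] 3.799
```

Call:
move_arm([
  [255,[-0.1,0.08,0.45],0],
  [255,[-0.1,0.07,0.45],0],
  [255,[-0.1,0.08,0.45],0],
  [255,[-0.09,0.07,0.45],0],
  [255,[0,0,0.32],0],
])

```text
time: 5.08
ee_pos: [0.5531, -0.0365, 0.1258]
tcp_rot: [-3.14, -0.001, 1.668]
wrist_force: [-0.8, -0.3, -0.0]
opening: 0.001
finger_force: 0.0
```

Call:
move_arm([
  [255,[0,0,0.33],0],
  [255,[0,0,0.32],0],
  [255,[0.01,0.14,0],0],
  [255,[-0.02,0.14,0],-0.11],
  [255,[-0.03,0.13,0],-0.09],
])

```text
time: 5.7
ee_pos: [0.595, -0.0339, 0.063]
tcp_rot: [-3.141, -0.0, 1.974]
wrist_force: [-0.8, -0.3, -0.5]
opening: 0.0
finger_force: 0.3
```

Call:
move_arm([
  [255,[-0.02,0.13,0],-0.09],
  [255,[-0.03,0.13,0],-0.08],
  [255,[-0.02,0.13,0],-0.09],
  [255,[-0.03,0.13,0],-0.09],
  [255,[-0.03,0.13,0],-0.08],
])

```text
time: 6.32
ee_pos: [0.6536, -0.0047, 0.063]
tcp_rot: [-3.141, -0.0, 2.618]
wrist_force: [-0.8, -0.5, 0.4]
opening: 0.005
finger_force: 0.3
```

Call:
move_arm([
  [255,[-0.02,0.13,0],-0.09],
  [255,[-0.03,0.13,0],-0.09],
  [255,[-0.02,0.13,0],-0.08],
  [255,[-0.03,0.13,0],-0.09],
  [255,[-0.02,0.13,0],-0.09],
])

```text
time: 6.95
ee_pos: [0.6818, 0.054, 0.0631]
tcp_rot: [-3.141, -0.0, -3.005]
wrist_force: [0.3, -0.7, -0.1]
opening: -0.0
finger_force: 0.4
```

Call:
move_arm([
  [255,[-0.03,0.13,0],-0.09],
  [255,[-0.02,0.13,0],-0.08],
  [255,[-0.03,0.13,0],-0.09],
  [255,[-0.02,0.13,0],-0.09],
  [255,[0,0,0],0],
])

```text
time: 7.58
ee_pos: [0.6742, 0.1061, 0.0632]
tcp_rot: [-3.141, -0.0, -2.484]
wrist_force: [-1.0, -0.7, 0.4]
opening: -0.003
finger_force: 0.0
```

Run:
```python
from h import *
s=manip.sense(); print(s['ee_pos'],s['tcp_rot'],s['wrist_force'])
for n in('scene','side'):
    manip.grab_frame(n)
    for t in('lever_grip','wheel'):
        for r in manip.landmark_of(n,t)[:2]:
            f=w2f(*atz(cam(n),r['at'],.08 if t!='wheel' else .05)[:2]); print(n,t,round(r['confidence'],2),np.round(f,3),np.arctan2(f[0]-.118,-f[1]).round(2))
```

```text
[0.67422096 0.10605126 0.06316365] [-3.14141615e+00 -2.68823752e-04 -2.48429803e+00] [-1.00163994 -0.74424586  0.41533907]
scene lever_grip 0.71 [0.2   0.055] 2.17
scene wheel 0.96 [ 0.009 -0.278] -0.37
side lever_grip 0.78 [0.185 0.051] 2.22
side wheel 0.65 [ 0.011 -0.265] -0.38
```

Run:
```python
from h import *
Y=FX[2]+np.pi/2
plan([(.672,.104,.22,3.6,3),(*f2w(.006,-.375),.26,Y,12)],210)
```

```text
[[210,[0.01,0.0,-0.52],0.04],[210,[0.01,0.0,-0.52],0.05],[210,[0.01,0.0,-0.53],0.04],[210,[0.28,-0.25,-0.03],0.11],[210,[0.24,-0.29,-0.03],0.11]]
[[210,[0.18,-0.33,-0.03],0.11],[210,[0.13,-0.36,-0.03],0.11],[210,[0.07,-0.37,-0.03],0.11],[210,[0.0,-0.38,-0.04],0.11],[210,[-0.06,-0.37,-0.03],0.11]]
[[210,[-0.12,-0.36,-0.04],0.1],[210,[-0.17,-0.34,-0.03],0.11],[210,[-0.22,-0.3,-0.04],0.1],[210,[-0.26,-0.27,-0.03],0.11],[210,[-0.31,-0.22,-0.04],0.1]]
end [ 0.5046 -0.3173  0.2602] -4.616
```

Call:
move_arm([
  [210,[0.01,0,-0.52],0.04],
  [210,[0.01,0,-0.52],0.05],
  [210,[0.01,0,-0.53],0.04],
  [210,[0.28,-0.25,-0.03],0.11],
  [210,[0.24,-0.29,-0.03],0.11],
])

```text
time: 8.5
ee_pos: [0.6437, 0.0334, 0.2273]
tcp_rot: [-3.141, 0.002, -3.015]
wrist_force: [0.1, -0.5, 0.1]
opening: 0.177
finger_force: 0.0
```

Call:
move_arm([
  [210,[0.18,-0.33,-0.03],0.11],
  [210,[0.13,-0.36,-0.03],0.11],
  [210,[0.07,-0.37,-0.03],0.11],
  [210,[0,-0.38,-0.04],0.11],
  [210,[-0.06,-0.37,-0.03],0.11],
])

```text
time: 9.12
ee_pos: [0.5742, -0.1432, 0.2426]
tcp_rot: [3.142, 0.0, 2.442]
wrist_force: [0.7, 0.5, -0.3]
opening: 0.175
finger_force: 0.0
```

Call:
move_arm([
  [210,[-0.12,-0.36,-0.04],0.1],
  [210,[-0.17,-0.34,-0.03],0.11],
  [210,[-0.22,-0.3,-0.04],0.1],
  [210,[-0.26,-0.27,-0.03],0.11],
  [210,[-0.31,-0.22,-0.04],0.1],
])

```text
time: 9.75
ee_pos: [0.5046, -0.3185, 0.2605]
tcp_rot: [3.141, 0.0, 1.662]
wrist_force: [0.5, 0.2, -0.1]
opening: 0.175
finger_force: 0.0
```

Call:
move_arm([
  [210,[0,0,0],0],
  [210,[0,0,0],0],
  [210,[0,0,0],0],
  [210,[0,0,0],0],
  [210,[0,0,0],0],
])

```text
time: 10.38
ee_pos: [0.5055, -0.3167, 0.2603]
tcp_rot: [3.142, 0.0, 1.67]
wrist_force: [0.4, 0.1, 0.7]
opening: 0.174
finger_force: 0.0
```

```bash
cat >> look.py <<'E'
for r in manip.trace('wrist','wheel')[:1]:
    m=r['pixels']; np.save('mask.npy',m); print('mask',m.sum(),r['confidence'],[np.round(v,1) for v in cv2.minAreaRect(np.argwhere(m)[:,::-1].astype(np.float32))])
    v,u=np.nonzero(m&(d>0)); K,D,p,A=c
    n=cv2.undistortPoints(np.stack([u,v],1).astype(float)[:,None],K,D)[:,0]
    P=p+(np.c_[n,np.ones(len(n))]*d[v,u][:,None])@A.T
    P=np.c_[np.array(w2f(P[:,0],P[:,1])).T,P[:,2]]; top=P[P[:,2]>.085]
    print('rim f-frame rect (m):',[np.round(np.array(q),4).tolist() for q in cv2.minAreaRect((top[:,:2]*1).astype(np.float32))],'zmax',np.percentile(P[:,2],98), 'med',np.median(top,0))
E
python3 look.py w2
```

```text
10.375 [ 0.506 -0.317  0.26 ] [3.142 0.    1.67 ] [0.436 0.11  0.691] 0.17383558430023047
wheel [ 85. 260.] 0.94 [ 0.499 -0.219  0.05 ]
wheel [ 29. 421.] 0.43 [ 0.677 -0.142  0.05 ]
start_top [214. 209.] 0.66 [ 0.447 -0.388  0.073]
start_top [ 72. 138.] 0.63 [ 0.36  -0.221  0.073]
start_top [131. 370.] 0.61 [ 0.636 -0.259  0.073]
mask 3159 0.75 [array([259.,  85.]), array([88., 38.]), np.float64(90.0)]
rim f-frame rect (m): [[0.0083, -0.2797], [0.0398, 0.0733], 2.2318] zmax 0.1006357547570695 med [ 0.008 -0.278  0.097]
```

View pics/w2.png

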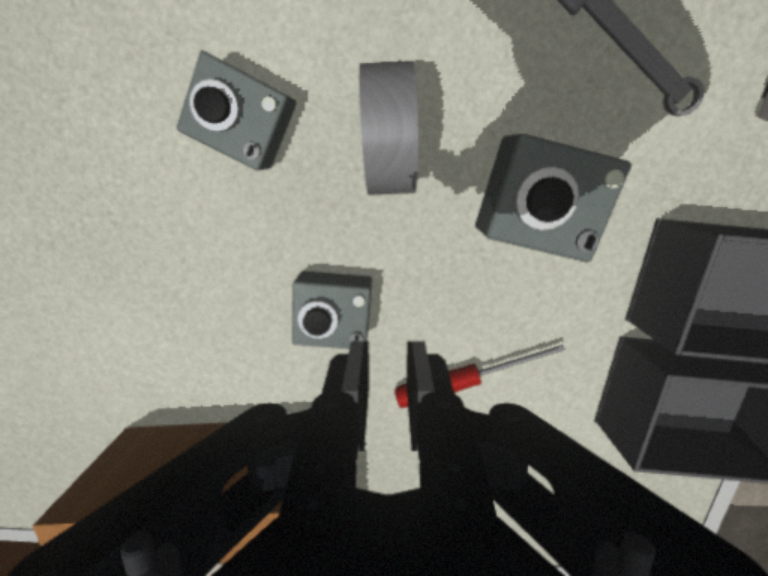

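The wrist view shows the wheel rim at (127,389) in the enlarged picture. Its axle is 2° off, already aimed at the track, and the small box near (318,312) stays clear of the fingers.

Run:
```python
from h import *
Y=FX[2]+np.pi/2
plan([(*f2w(.011,-.354),.15,Y+.04,2),(*f2w(.011,-.354),.046,Y+.04,3),(*f2w(.0095,-.31),.046,Y+.04,4),(*f2w(.0045,-.19),.046,Y+.03,9),(*f2w(.001,-.12),.046,Y+.01,5),(*f2w(0,-.062),.046,Y,5)],210)
```

```text
[[210,[0.11,0.02,0.55],-0.01],[210,[0.1,0.03,0.55],-0.01],[210,[0.0,-0.0,0.35],-0.0],[210,[0.0,-0.0,0.35],-0.0],[210,[0.0,-0.0,0.34],-0.0]]
[[210,[0.11,-0.0,0.0],-0.0],[210,[0.11,-0.0,0.0],-0.0],[210,[0.11,-0.0,0.0],-0.0],[210,[0.11,-0.0,0.0],-0.0],[210,[0.13,-0.0,0.0],0.0]]
[[210,[0.13,-0.0,0.0],0.0],[210,[0.13,-0.0,0.0],0.0],[210,[0.14,-0.0,0.0],0.0],[210,[0.13,-0.0,0.0],0.0],[210,[0.14,-0.0,0.0],0.0]]
[[210,[0.13,-0.0,0.0],0.0],[210,[0.14,-0.01,0.0],0.0],[210,[0.13,-0.0,0.0],0.0],[210,[0.14,-0.0,0.0],0.0],[210,[0.14,-0.0,0.0],0.0]]
[[210,[0.14,-0.0,0.0],0.01],[210,[0.14,-0.01,0.0],0.0],[210,[0.14,-0.01,0.0],0.01],[210,[0.12,-0.0,0.0],0.0],[210,[0.12,-0.0,0.0],0.0]]
[[210,[0.11,-0.0,0.0],0.0],[210,[0.12,-0.0,0.0],0.0],[210,[0.11,-0.0,0.0],0.0]]
end [ 0.47   -0.0063  0.0463] 1.669
```

Call:
move_arm([
  [210,[0.11,0.02,0.55],-0.01],
  [210,[0.1,0.03,0.55],-0.01],
  [210,[0,0,0.35],0],
  [210,[0,0,0.35],0],
  [210,[0,0,0.34],0],
])

```text
time: 11.5
ee_pos: [0.508, -0.2957, 0.0451]
tcp_rot: [-3.142, 0.0, 1.699]
wrist_force: [1.4, -0.1, 0.2]
opening: 0.173
finger_force: 0.0
```

Call:
move_arm([
  [210,[0.06,0,0],0],
  [210,[0.07,0,0],0],
  [210,[0.08,0,0],0],
  [210,[0.1,0,0],0],
  [210,[0.1,0,0],0],
])

```text
time: 12.12
ee_pos: [0.503, -0.2545, 0.0469]
tcp_rot: [3.141, 0.001, 1.699]
wrist_force: [0.6, -0.3, -0.0]
opening: 0.178
finger_force: 0.0
```

```bash
cat > st.py <<'E'
from h import *
np.set_printoptions(precision=4,suppress=True)
s=manip.sense(); print(s['time'],'tcp f',np.array(w2f(*s['ee_pos'][:2])),s['ee_pos'][2],'yaw',s['tcp_rot'][2]-FX[2]-np.pi/2,s['wrist_force'])
for n in('scene','side','wrist'):
    manip.grab_frame(n)
    for r in manip.landmark_of(n,'wheel')[:2]:
        print(n,round(r['confidence'],2),np.array(w2f(*atz(cam(n),r['at'],.052)[:2])))
E
python3 st.py
```

```text
12.125 tcp f [ 0.0099 -0.3124] 0.0468650370056813 yaw 0.033745393787260936 [ 0.5746 -0.2726 -0.005 ]
scene 0.8 [ 0.0018 -0.2503]
scene 0.45 [-0.0145  0.0077]
side 0.66 [ 0.1431 -0.3681]
side 0.59 [ 0.2006 -0.0042]
wrist 0.73 [ 0.006  -0.2358]
```

Call:
move_arm([
  [210,[0.12,0,0],0],
  [210,[0.12,0,0],0],
  [210,[0.12,0,0],0],
  [210,[0.12,0,0],0],
  [210,[0.12,0,0],0],
])

```text
time: 13.05
ee_pos: [0.4951, -0.1947, 0.0464]
tcp_rot: [3.141, 0.0, 1.699]
wrist_force: [-1.2, -0.3, 0.5]
opening: 0.175
finger_force: 0.0
```

```bash
python3 st.py; python3 look.py w3
```

```text
13.05 tcp f [ 0.0077 -0.2522] 0.046368529282541295 yaw 0.03378187832745949 [-1.1693 -0.309   0.5237]
scene 0.81 [ 0.0088 -0.196 ]
side 0.94 [ 0.0062 -0.1829]
wrist 0.76 [ 0.004  -0.1735]
13.35 [ 0.495 -0.196  0.046] [3.141 0.    1.699] [ 0.565  0.042 -0.016] 0.17545181197180032
wheel [ 89. 250.] 0.76 [ 0.481 -0.112  0.05 ]
start_top [256.   3.] 0.89 [ 0.371 -0.204  0.073]
mask 24001 0.88 [array([248.5,  96.5]), array([193., 135.]), np.float64(90.0)]
rim f-frame rect (m): [[0.003, -0.1745], [0.0407, 0.0612], 2.2263] zmax 0.10117277406539618 med [ 0.003 -0.169  0.099]
```

View pics/w3.png

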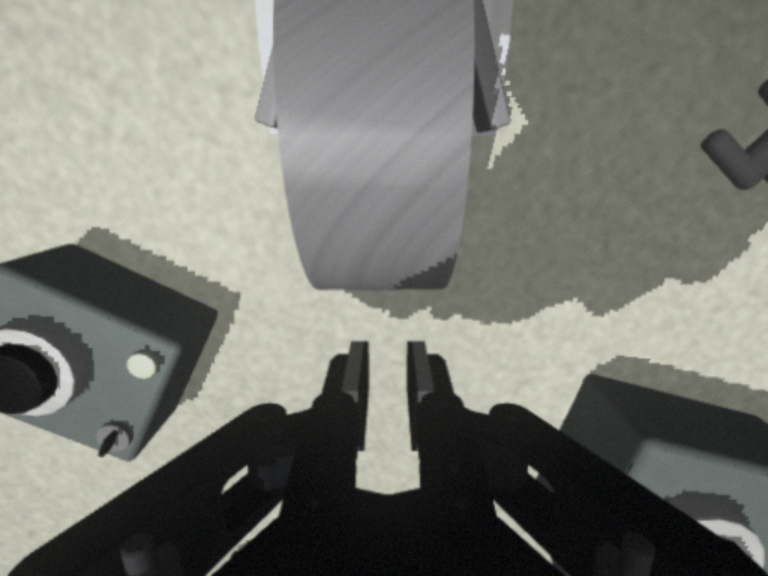

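The wheel has rolled to the ramp toe, at y ≈ -174 mm in the fixture axes, and sits centred between the flared rails.

Run:
```python
from h import *
Y=FX[2]+np.pi/2
plan([(*f2w(.0045,-.225),.046,Y+.035,2),(*f2w(.002,-.15),.047,Y+.02,6),(*f2w(0.000,-.09),.047,Y,5),(*f2w(0,-.064),.046,Y,2)],210)
```

```text
[[210,[0.14,-0.01,0.0],-0.0],[210,[0.14,-0.01,0.0],-0.0],[210,[0.13,-0.0,-0.0],0.0],[210,[0.12,-0.0,-0.0],0.0],[210,[0.13,-0.0,-0.0],0.0]]
[[210,[0.12,-0.0,-0.0],0.0],[210,[0.13,-0.0,-0.0],0.0],[210,[0.12,-0.0,-0.01],0.01],[210,[0.12,-0.0,0.0],0.0],[210,[0.12,-0.0,0.0],0.0]]
[[210,[0.12,-0.0,0.0],0.0],[210,[0.12,-0.01,0.0],0.01],[210,[0.12,-0.0,0.0],0.0],[210,[0.13,-0.0,0.01],0.0],[210,[0.13,-0.0,0.0],0.0]]
end [ 0.47   -0.0085  0.0463] 1.669
```

Call:
move_arm([
  [210,[0.13,-0.01,0],0],
  [210,[0.13,-0.01,0],0],
  [210,[0.13,0,0],0],
  [210,[0.12,0,0],0],
  [210,[0.13,0,0],0],
])

```text
time: 14.48
ee_pos: [0.4849, -0.1312, 0.0463]
tcp_rot: [3.142, -0.0, 1.699]
wrist_force: [1.0, -0.2, 0.3]
opening: 0.18
finger_force: 0.0
```

Call:
move_arm([
  [210,[0.12,0,0],0],
  [210,[0.13,0,0],0],
  [210,[0.12,0,-0.01],0.01],
  [210,[0.12,0,0],0],
  [210,[0.12,0,0],0],
])

```text
time: 15.1
ee_pos: [0.4775, -0.0711, 0.0473]
tcp_rot: [3.142, 0.0, 1.684]
wrist_force: [0.5, -0.9, -0.4]
opening: 0.177
finger_force: 0.1
```

```bash
python3 st.py; python3 look.py w4
```

```text
15.1 tcp f [ 0.0018 -0.1274] 0.04731491665317074 yaw 0.018609553126542 [ 0.5186 -0.9303 -0.4272]
scene 0.86 [-0.0146 -0.0549]
side 0.63 [ 0.0041 -0.0634]
wrist 0.86 [ 0.0002 -0.0498]
15.4 [ 0.478 -0.072  0.047] [3.142 0.    1.684] [ 0.525  0.101 -0.17 ] 0.17827632947179903
wheel [ 96. 254.] 0.7 [0.467 0.01  0.05 ]
track_mouth [253. 258.] 0.89 [ 0.482 -0.109  0.   ]
mask 26262 0.83 [array([251., 101.]), array([202., 140.]), np.float64(90.0)]
rim f-frame rect (m): [[-0.0006, -0.0535], [0.0406, 0.0674], 1.8856] zmax 0.10670330988500898 med [-0.001 -0.046  0.104]
```

Call:
move_arm([
  [210,[0.13,0,0],0],
  [210,[0.13,-0.01,0],0.01],
  [210,[0.13,0,0],0],
  [210,[0.12,0,0],0],
  [210,[0.12,0,0],0],
])

```text
time: 16.52
ee_pos: [0.4699, -0.0083, 0.0473]
tcp_rot: [3.142, 0.0, 1.669]
wrist_force: [0.3, -0.2, 0.1]
opening: 0.18
finger_force: 0.0
```

```bash
python3 st.py; python3 look.py w5
```

```text
16.525 tcp f [ 0.0002 -0.0643] 0.04725682538762167 yaw 0.004027854768209549 [ 0.2557 -0.1534  0.1112]
scene 0.6 [-0.003   0.0001]
scene 0.44 [ 0.0594 -0.2193]
side 0.57 [0.0026 0.0011]
side 0.25 [0.2449 0.0143]
wrist 0.74 [-0.0005 -0.0016]
16.825 [ 0.47  -0.01   0.047] [3.142 0.    1.669] [0.197 0.127 0.325] 0.17665302632932608
wheel [136. 255.] 0.56 [0.463 0.053 0.05 ]
track_mouth [316. 263.] 0.66 [ 0.485 -0.109  0.   ]
end_stop [ 15. 252.] 0.78 [0.457 0.106 0.052]
mask 39472 0.47 [array([333.5, 157.5]), array([315., 355.]), np.float64(90.0)]
rim f-frame rect (m): [[0.0004, -0.0218], [0.1069, 0.0409], 89.0842] zmax 0.07813994594326705 med [ 0.019 -0.033  0.09 ]
```

View pics/w5.png

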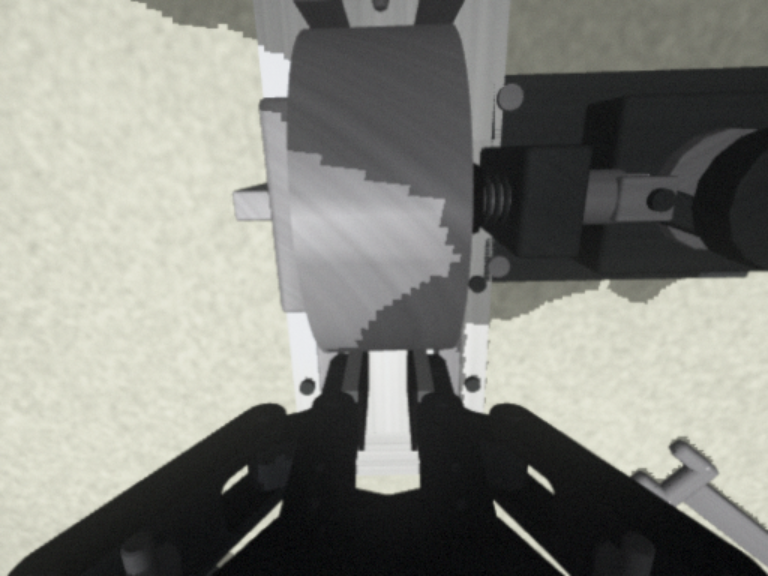

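The wheel is beside the backing plate, aligned with the nose at (197,490). I'll check with depth that it has dropped.

```bash
cat > cyl.py <<'E'
from h import *
from scipy.optimize import least_squares
c=cam('wrist'); im,d=manip.grab_frame('wrist'); K,D,p,A=c
v,u=np.mgrid[20:300:3,150:400:3]; v,u=v.ravel(),u.ravel(); k=d[v,u]>0; v,u=v[k],u[k]
n=cv2.undistortPoints(np.stack([u,v],1).astype(float)[:,None],K,D)[:,0]
P=p+(np.c_[n,np.ones(len(n))]*d[v,u][:,None])@A.T
f=np.array(w2f(P[:,0],P[:,1])); z=P[:,2]
k=(abs(f[0])<.015)&(z>.088)&(f[1]<.05)&(f[1]>-.05)
s=least_squares(lambda q:np.hypot(f[1][k]-q[0],z[k]-q[1])-.05,[0,.052],loss='soft_l1',f_scale=.001)
print('cyl y,z',s.x.round(4),k.sum(),'rms',np.std(s.fun).round(4))
E
python3 cyl.py
```

```text
cyl y,z [-0.0015  0.0517] 1817 rms 0.0042
```

Run:
```python
from h import *
Y=FX[2]+np.pi/2
plan([(*f2w(0,-.09),.06,Y,2),(*f2w(0,-.10),.2,Y+.3,3),(*lev(2.09,.098,-.048),.2,Y+2.05,10),(*lev(2.09,.098,-.048),.063,Y+2.09,3),(*lev(2.09,.098,-.030),.063,Y+2.05,1),]+[(*lev(t,.098,-.026),.063,Y+t,1) for t in np.linspace(1.97,.05,16)],255)
```

```text
[[255,[-0.12,-0.0,-0.06],0.0],[255,[-0.13,-0.0,-0.07],0.0],[255,[-0.03,-0.0,-0.47],-0.07],[255,[-0.03,-0.01,-0.46],-0.06],[255,[-0.04,-0.0,-0.47],-0.07]]
[[255,[0.13,0.23,0.0],-0.12],[255,[0.09,0.25,0.0],-0.12],[255,[0.04,0.26,0.0],-0.12],[255,[-0.01,0.26,0.0],-0.11],[255,[-0.05,0.26,0.0],-0.12]]
[[255,[-0.09,0.24,0.0],-0.11],[255,[-0.13,0.22,0.0],-0.12],[255,[-0.17,0.2,0.0],-0.11],[255,[-0.2,0.16,0.0],-0.12],[255,[-0.23,0.13,0.0],-0.11]]
[[255,[-0.0,-0.0,0.46],-0.01],[255,[-0.0,-0.0,0.46],-0.01],[255,[-0.0,-0.0,0.45],-0.01],[255,[-0.0,-0.18,0.0],0.03],[255,[-0.03,-0.16,0.0],0.05]]
[[255,[-0.03,-0.13,0.0],0.08],[255,[-0.02,-0.13,0.0],0.09],[255,[-0.03,-0.12,0.0],0.08],[255,[-0.02,-0.13,0.0],0.09],[255,[-0.03,-0.13,0.0],0.09]]
[[255,[-0.02,-0.12,0.0],0.08],[255,[-0.03,-0.13,0.0],0.09],[255,[-0.03,-0.13,0.0],0.08],[255,[-0.02,-0.13,0.0],0.09],[255,[-0.03,-0.12,0.0],0.08]]
[[255,[-0.02,-0.13,0.0],0.09],[255,[-0.03,-0.13,0.0],0.08],[255,[-0.02,-0.13,0.0],0.09],[255,[-0.03,-0.12,0.0],0.08],[255,[-0.02,-0.13,0.0],0.09]]
end [ 0.6211 -0.0264  0.0633] 1.714
```

Call:
move_arm([
  [210,[-0.12,0,-0.06],0],
  [210,[-0.13,0,-0.07],0],
  [255,[-0.03,0,-0.47],-0.07],
  [255,[-0.03,-0.01,-0.46],-0.06],
  [255,[-0.04,0,-0.47],-0.07],
])

```text
time: 18.0
ee_pos: [0.4735, -0.0451, 0.2024]
tcp_rot: [3.141, 0.001, 1.971]
wrist_force: [0.9, -0.0, 0.1]
opening: -0.0
finger_force: 0.0
```

Call:
move_arm([
  [255,[0.13,0.23,0],-0.12],
  [255,[0.09,0.25,0],-0.12],
  [255,[0.04,0.26,0],-0.12],
  [255,[-0.01,0.26,0],-0.11],
  [255,[-0.05,0.26,0],-0.12],
])

```text
time: 18.62
ee_pos: [0.5552, 0.0597, 0.2009]
tcp_rot: [-3.141, 0.001, 2.859]
wrist_force: [-0.1, -0.3, 0.9]
opening: -0.0
finger_force: 0.0
```

Call:
move_arm([
  [255,[-0.09,0.24,0],-0.11],
  [255,[-0.13,0.22,0],-0.12],
  [255,[-0.17,0.2,0],-0.11],
  [255,[-0.2,0.16,0],-0.12],
  [255,[-0.23,0.13,0],-0.11],
])

```text
time: 19.25
ee_pos: [0.6343, 0.1622, 0.2007]
tcp_rot: [-3.141, 0.0, -2.569]
wrist_force: [0.5, 0.7, -0.8]
opening: -0.001
finger_force: 0.0
```

```bash
python3 st.py
python3 - <<'E'
from h import *
s=manip.sense(); print(s['tcp_rot'])
for n in('scene','side'):
    manip.grab_frame(n)
    for r in manip.landmark_of(n,'lever_grip')[:2]:
        f=w2f(*atz(cam(n),r['at'],.08)[:2]); print(n,round(r['confidence'],2),np.round(f,3),np.arctan2(f[0]-.118,-f[1]).round(2))
Y=FX[2]+np.pi/2
plan([(*lev(2.09,.098,-.048),.2,Y+2.05,1),(*lev(2.09,.098,-.048),.063,Y+2.09,3),(*lev(2.09,.098,-.030),.063,Y+2.05,1)],255)
E
```

```text
19.25 tcp f [0.1799 0.09  ] 0.20073758939414335 yaw -4.234696922636465 [ 0.4506  0.7003 -0.8255]
scene 0.86 [-0.0077 -0.0035]
[-3.14130674e+00 -1.56710311e-04 -2.57711081e+00]
scene 0.6 [0.201 0.043] 2.05
side 0.79 [0.188 0.039] 2.08
[[255,[-0.01,0.0,0.01],-0.01],[255,[0.0,0.0,0.46],-0.01],[255,[0.0,0.0,0.45],-0.01],[255,[0.0,0.0,0.46],-0.0],[255,[0.0,-0.18,-0.0],0.02]]
end [0.6442 0.1479 0.0625] -2.561
```

Call:
move_arm([
  [255,[0,0,0.46],-0.01],
  [255,[0,0,0.46],-0.01],
  [255,[0,0,0.46],-0.01],
  [255,[0,-0.18,0],0.03],
  [255,[-0.03,-0.16,0],0.05],
])

```text
time: 20.38
ee_pos: [0.6559, 0.1348, 0.0643]
tcp_rot: [-3.141, 0.001, -2.654]
wrist_force: [-0.4, 0.9, 0.2]
opening: -0.002
finger_force: 0.4
```

Call:
move_arm([
  [255,[-0.03,-0.13,0],0.08],
  [255,[-0.02,-0.13,0],0.09],
  [255,[-0.03,-0.12,0],0.08],
  [255,[-0.02,-0.13,0],0.09],
  [255,[-0.03,-0.13,0],0.09],
])

```text
time: 21.0
ee_pos: [0.6839, 0.0767, 0.0656]
tcp_rot: [3.141, 0.003, 2.982]
wrist_force: [-1.8, 3.5, -0.1]
opening: 0.0
finger_force: 1.4
```

Call:
move_arm([
  [255,[-0.02,-0.12,0],0.08],
  [255,[-0.03,-0.13,0],0.09],
  [255,[-0.03,-0.13,0],0.08],
  [255,[-0.02,-0.13,0],0.09],
  [255,[-0.03,-0.12,0],0.08],
])

```text
time: 21.62
ee_pos: [0.6712, 0.0143, 0.0656]
tcp_rot: [3.139, 0.003, 2.352]
wrist_force: [0.7, 1.8, -0.4]
opening: -0.001
finger_force: 1.1
```

Call:
move_arm([
  [255,[-0.02,-0.13,0],0.09],
  [255,[-0.03,-0.13,0],0.08],
  [255,[-0.02,-0.13,0],0.09],
  [255,[-0.03,-0.12,0],0.08],
  [255,[-0.02,-0.13,0],0.09],
])

```text
time: 22.25
ee_pos: [0.6227, -0.0284, 0.0657]
tcp_rot: [3.138, 0.002, 1.706]
wrist_force: [0.5, 0.1, -0.4]
opening: -0.001
finger_force: 0.0
```

```bash
python3 st.py
python3 - <<'E'
from h import *
s=manip.sense(); print(s['tcp_rot'],s['ee_pos'])
for n in('scene','side'):
    manip.grab_frame(n)
    for r in manip.landmark_of(n,'lever_grip')[:2]:
        f=w2f(*atz(cam(n),r['at'],.08)[:2]); print(n,round(r['confidence'],2),np.round(f,3),np.arctan2(f[0]-.118,-f[1]).round(2))
Y=FX[2]+np.pi/2
S=(.638,-.258)
x,y=w2f(*s['ee_pos'][:2])
plan([(*f2w(x+.025,y),.063,Y,2),(*f2w(x+.025,y-.02),.22,Y,3),(*f2w(.145,-.25),.24,Y,5)],255)
E
```

```text
22.25 tcp f [ 0.1504 -0.0987] 0.06568626409195909 yaw 0.0408177687554061 [ 0.495   0.1223 -0.3634]
scene 0.64 [-0.0071  0.0033]
side 0.72 [ 0.0027 -0.0002]
[3.13991944e+00 7.81692788e-04 1.71521574e+00] [ 0.62217396 -0.02679667  0.06352088]
side 0.59 [ 0.115 -0.096] -0.03
[[255,[-0.01,0.13,-0.0],0.02],[255,[-0.01,0.13,-0.01],0.01],[255,[-0.07,-0.0,-0.52],0.0],[255,[-0.06,-0.0,-0.52],0.0],[255,[-0.07,-0.0,-0.53],0.0]]
[[255,[-0.26,-0.06,-0.04],0.0],[255,[-0.27,-0.06,-0.04],0.0],[255,[-0.26,-0.06,-0.04],0.0],[255,[-0.27,-0.06,-0.04],0.0],[255,[-0.26,-0.07,-0.04],0.0]]
end [ 0.6315 -0.1792  0.2403] 1.67
```

Call:
move_arm([
  [255,[-0.01,0.13,0],0.02],
  [255,[-0.01,0.13,-0.01],0.01],
  [255,[-0.07,0,-0.52],0],
  [255,[-0.06,0,-0.52],0],
  [255,[-0.07,0,-0.53],0],
])

```text
time: 23.38
ee_pos: [0.6489, -0.0448, 0.2217]
tcp_rot: [-3.141, -0.0, 1.67]
wrist_force: [0.9, -0.6, -0.4]
opening: -0.002
finger_force: 0.0
```

Call:
move_arm([
  [255,[-0.26,-0.06,-0.04],0],
  [255,[-0.27,-0.06,-0.04],0],
  [255,[-0.26,-0.06,-0.04],0],
  [255,[-0.27,-0.06,-0.04],0],
  [255,[-0.26,-0.07,-0.04],0],
])

```text
time: 24.0
ee_pos: [0.631, -0.18, 0.2402]
tcp_rot: [-3.141, -0.0, 1.669]
wrist_force: [-0.0, 1.0, 0.3]
opening: -0.001
finger_force: 0.0
```

```bash
python3 look.py w6
python3 - <<'E'
from h import *
c=cam('wrist'); 
for n in('scene','side'):
    manip.grab_frame(n); 
    for t,z in(('lever_grip',.08),('start_top',.073)):
      for r in manip.landmark_of(n,t)[:3]: 
        p=atz(cam(n),r['at'],z)[:2]; print(n,t,round(r['confidence'],2),np.round(p,3),np.round(w2f(*p),3))
E
```

```text
24.0 [ 0.631 -0.18   0.24 ] [-3.141 -0.     1.669] [-0.048  0.955  0.299] -0.0010208055117820795
track_mouth [ 96. 156.] 0.72 [ 0.487 -0.108  0.   ]
end_stop [ 96. 150.] 0.47 [ 0.499 -0.108  0.052]
lever_grip [  7. 232.] 0.67 [ 0.591 -0.018  0.08 ]
start_top [177.  33.] 0.67 [ 0.365 -0.213  0.073]
start_top [235. 257.] 0.56 [ 0.638 -0.264  0.073]
start_top [297. 119.] 0.54 [ 0.455 -0.379  0.073]
scene lever_grip 0.63 [ 0.588 -0.004] [ 0.118 -0.071]
scene start_top 0.54 [ 0.466 -0.403] [-0.041 -0.457]
scene start_top 0.51 [ 0.385 -0.235] [-0.105 -0.282]
scene start_top 0.43 [ 0.639 -0.266] [ 0.144 -0.336]
side lever_grip 0.84 [ 0.588 -0.024] [ 0.116 -0.091]
side start_top 0.55 [ 0.628 -0.269] [ 0.133 -0.339]
side start_top 0.45 [ 0.352 -0.192] [-0.135 -0.236]
side start_top 0.4 [ 0.444 -0.369] [-0.06  -0.421]
```

View pics/w6.png

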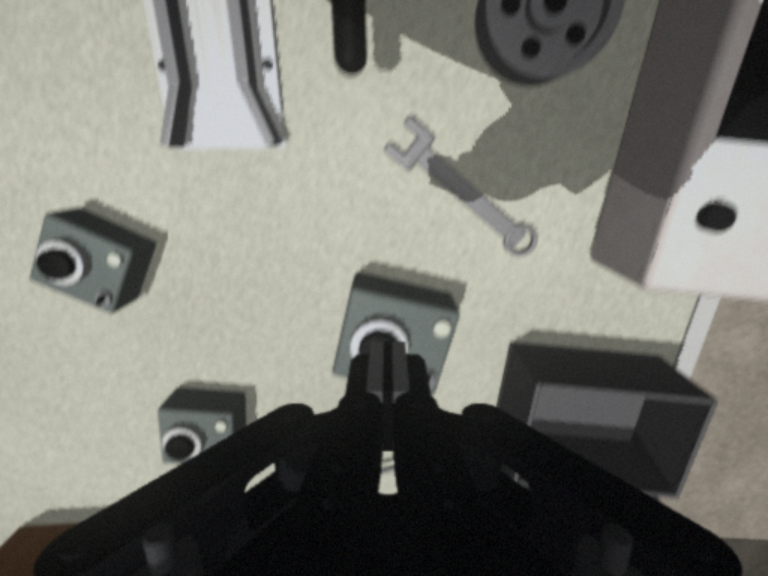

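The wrist view shows the largest box under the fingers, with its button collar at (340,380), and the lever shut parallel to the track.

Run:
```python
from h import *
Y=FX[2]+np.pi/2
plan([(.637,-.264,.15,Y,2),(.637,-.264,.085,Y,3)],255)
```

```text
[[255,[-0.42,-0.01,0.45],0.0],[255,[-0.43,-0.01,0.45],0.0],[255,[0.0,-0.0,0.22],0.0],[255,[0.0,-0.0,0.22],0.0],[255,[0.0,-0.0,0.21],0.0]]
end [ 0.6375 -0.264   0.0853] 1.669
```

Call:
move_arm([
  [255,[-0.42,-0.01,0.4],0],
  [255,[-0.43,-0.01,0.4],0],
  [255,[0,0,0.25],0],
  [255,[0,0,0.25],0],
  [255,[0,0,0.25],0],
])

```text
time: 25.42
ee_pos: [0.6373, -0.2643, 0.0844]
tcp_rot: [-3.141, -0.0, 1.668]
wrist_force: [-0.6, 1.0, 0.7]
opening: -0.001
finger_force: 0.0
```

Call:
move_arm([
  [255,[0,0,0.05],0],
  [255,[0,0,0.05],0],
  [255,[0,0,0.03],0],
  [255,[0,0,0.02],0],
  [255,[0,0,0.02],0],
])

```text
time: 26.05
ee_pos: [0.638, -0.2644, 0.0708]
tcp_rot: [3.14, 0.001, 1.669]
wrist_force: [-7.7, 5.6, 22.2]
opening: -0.004
finger_force: 11.0
```

22 N at z = 0.0708 with a side force suggests the fingers may be on the collar. I'll lift, step back and measure the button.

Call:
move_arm([
  [255,[0,0,-0.1],0],
  [255,[0,0,-0.5],0],
  [255,[-0.2,0,-0.5],0],
  [255,[-0.3,0,-0.2],0],
  [255,[-0.1,0,0],0],
])

```text
time: 26.68
ee_pos: [0.6442, -0.3259, 0.2003]
tcp_rot: [3.139, 0.003, 1.668]
wrist_force: [0.3, 0.3, 0.2]
opening: -0.005
finger_force: 0.0
```

```bash
python3 look.py w7
python3 - <<'E'
from h import *
c=cam('wrist'); im,d=manip.grab_frame('wrist'); K,D,p,A=c
u0,v0=proj(c,[.638,-.264,.073])[0].astype(int); print(u0,v0)
v,u=np.mgrid[v0-45:v0+46,u0-45:u0+46]; v,u=v.ravel(),u.ravel(); g=im[v,u].mean(1); k=(d[v,u]>0)
n=cv2.undistortPoints(np.stack([u,v],1).astype(float)[:,None],K,D)[:,0]
P=p+(np.c_[n,np.ones(len(n))]*d[v,u][:,None])@A.T
r=np.hypot(P[:,0]-.638,P[:,1]+.264)
dark=k&(g<60)&(P[:,2]>.06)&(P[:,2]<.085)&(r<.03); print('dark',P[dark].mean(0),np.median(P[dark],0),P[dark].min(0),P[dark].max(0),dark.sum())
wh=k&(g>140)&(P[:,2]>.05)&(P[:,2]<.085)&(r<.04); print('collar',P[wh].min(0),P[wh].max(0),np.median(P[wh],0))
x=im[max(0,v0-60):v0+60,u0-80:u0+80]; cv2.imwrite('pics/b.png',cv2.resize(x,None,fx=4,fy=4))
E
```

```text
26.675 [ 0.644 -0.326  0.2  ] [3.139 0.003 1.668] [0.301 0.306 0.205] -0.0054450092601445975
nest [250. 231.] 0.16 [ 0.621 -0.425  0.052]
lever_grip [114. 256.] 0.62 [ 0.637 -0.258  0.08 ]
start_top [116. 254.] 0.85 [ 0.635 -0.261  0.073]
start_top [216.  80.] 0.73 [ 0.456 -0.385  0.073]
258 123
dark [ 0.63657753 -0.25921249  0.07712822] [ 0.63731966 -0.25805848  0.0771264 ] [ 0.61657546 -0.27739023  0.07515015] [ 0.64950474 -0.24467885  0.07957337] 652
collar [ 0.59891312 -0.30387165  0.05288288] [ 0.66506389 -0.22670136  0.07708288] [ 0.62414974 -0.27134783  0.06609854]
```

View pics/b.png

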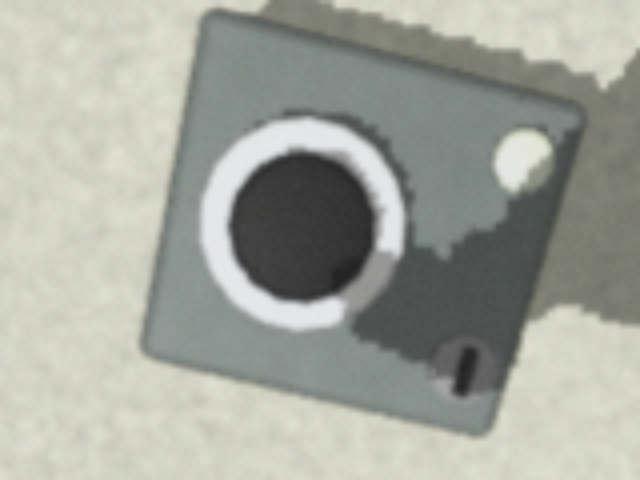

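The crop shows the button centre at about pixel (254,119), which is world (0.635,-0.264), about 3 mm left of my press. I'll check the height profile next.

Run:
```python
from h import *
np.set_printoptions(precision=4,suppress=True)
c=cam('wrist'); K,D,p,A=c
Z=[]
for i in range(4):
    im,d=manip.grab_frame('wrist'); Z.append(d)
d=np.median(Z,0)
C=atz(c,(119.2,253.7),.073); print('C',C, 'tip px',proj(c,manip.sense()['ee_pos']))
v,u=np.mgrid[60:185,190:320]; v,u=v.ravel(),u.ravel()
n=cv2.undistortPoints(np.stack([u,v],1).astype(float)[:,None],K,D)[:,0]
P=p+(np.c_[n,np.ones(len(n))]*d[v,u][:,None])@A.T
r=np.hypot(P[:,0]-C[0],P[:,1]-C[1])
for a in range(0,44,3):
    k=(r>=a/1e3)&(r<(a+3)/1e3); print(a,k.sum(),np.percentile(P[k,2],[10,50,90]))
# gripper tip extents: thresholded near tip
s=manip.sense(); u0,v0=proj(c,s['ee_pos'])[0]
for dv in(0,5,10,20,30):
    row=d[int(v0)+dv,220:300]; q=np.nonzero((row>.1)&(row<.19))[0]; print(dv,q.min()+220 if len(q) else None,q.max()+220 if len(q) else None,np.median(row[q]) if len(q) else None)
g=cv2.cvtColor(im,6); print(g[int(v0)-14:int(v0)+40:3,226:292:3])
```

```text
C [ 0.6335 -0.261   0.073 ] tip px [[257.3099 242.2928]]
0 32 [0.0765 0.077  0.0774]
3 92 [0.0765 0.0771 0.0775]
6 165 [0.0767 0.0771 0.0776]
9 223 [0.0766 0.0771 0.0776]
12 284 [0.0766 0.077  0.0775]
15 322 [0.0749 0.0764 0.0771]
18 335 [0.0664 0.067  0.0676]
21 447 [0.0665 0.067  0.0675]
24 356 [0.0551 0.0664 0.0671]
27 475 [0.0544 0.055  0.0555]
30 579 [0.0544 0.0549 0.0555]
33 629 [0.0542 0.0549 0.0554]
36 628 [0.0542 0.0549 0.0554]
39 632 [0.0544 0.0549 0.0555]
42 650 [0.0535 0.0548 0.0554]
0 234 283 0.13851272
5 233 284 0.1365077
10 232 285 0.12921184
20 230 287 0.119201586
30 224 293 0.111971095
[[212 214 211 204 212 209 217 121  86  88  67  66  83  87  88 212 210 211
  213 212 210 218]
 [205 214 217 215 215 210 210  92  67  68  42  38  70  70  73 205 212 207
  209 221 219 211]
 [214 211 208 210 208 212 208  82  69  66  37  36  66  62  70 196 207 212
  214 206 170 130]
 [220 214 217 202  52  46  48  68  68  65  40  37  65  70  68  54  44  45
   91 124 132 166]
 [216 216 206  44  37  37  32  65  63  65  39  41  64  66  70  46  39  37
   37 126 120 119]
 [214 218 194  38  38  35
[... 484 characters left out ...]
1  29  52  63  61  61  33  28
   33  33 139 209]
 [ 84  78  31  28  28  30  38  69  90  84  33  29  68  86  76  46  30  25
   28  30  84 206]
 [101  51  30  24  31  25  26  26  30  89  37  35  78  55  21  27  27  30
   26  29  36 187]
 [ 50  26  27  26  26  28  26  28  27  55  35  29  63  22  27  24  31  27
   25  28  27  40]
 [ 33  23  28  28  34  30  26  23  21  25  31  31  26  28  23  28  30  27
   26  25  29  29]
 [ 31  24  29  22  18  19  21  25  27  30  29  33  24  29  24  25  26  25
   29  23  22  26]
 [ 23  25  22  21  19  17  24  22  22  19  29  25  23  20  26  23  22  20
   27  28  24  24]
 [ 23  18  25  22  23  21  19  20  23  19  29  23  26  23  22  19  18  26
   23  21  17  25]]
```

Run:
```python
from h import *
plan([(.635,-.263,.15,FX[2]+np.pi/2,2),(.635,-.263,.082,FX[2]+np.pi/2,3)],255)
```

```text
[[255,[0.31,-0.01,0.24],0.0],[255,[0.3,-0.01,0.24],0.0],[255,[0.0,-0.0,0.23],0.0],[255,[0.0,-0.0,0.23],0.0],[255,[0.0,-0.0,0.22],0.0]]
end [ 0.6354 -0.2632  0.0824] 1.669
```

Call:
move_arm([
  [255,[0.31,-0.01,0.24],0],
  [255,[0.3,-0.01,0.24],0],
  [255,[0,0,0.23],0],
  [255,[0,0,0.23],0],
  [255,[0,0,0.22],0],
])

```text
time: 28.05
ee_pos: [0.6353, -0.2632, 0.0816]
tcp_rot: [3.142, 0.0, 1.669]
wrist_force: [0.6, -0.3, 0.6]
opening: -0.001
finger_force: 0.0
```

Call:
move_arm([
  [255,[0,0,0.04],0],
  [255,[0,0,0.03],0],
  [255,[0,0,0],0],
  [255,[0,0,0],0],
  [255,[0,0,0],0],
])

```text
time: 28.68
ee_pos: [0.6357, -0.2636, 0.076]
tcp_rot: [3.141, 0.001, 1.669]
wrist_force: [0.0, 0.7, 2.1]
opening: -0.004
finger_force: 1.2
```

Call:
move_arm([
  [255,[0,0,0.02],0],
  [255,[0,0,0.02],0],
  [255,[0,0,0],0],
  [255,[0,0,0],0],
  [255,[0,0,0],0],
])

```text
time: 29.3
ee_pos: [0.6358, -0.2636, 0.0718]
tcp_rot: [3.141, 0.001, 1.669]
wrist_force: [-0.1, -0.7, 4.5]
opening: 0.002
finger_force: 2.7
```

Call:
move_arm([
  [255,[0,0,0.02],0],
  [255,[0,0,0.02],0],
  [255,[0,0,0],0],
  [255,[0,0,0],0],
  [255,[0,0,0],0],
])

```text
time: 29.92
ee_pos: [0.636, -0.2637, 0.0708]
tcp_rot: [3.14, 0.002, 1.669]
wrist_force: [-7.5, 3.8, 24.7]
opening: -0.002
finger_force: 12.1
```

The force rose as a spring from about z = 0.077 and bottomed at 0.0708, so the button was fully pressed. Retreating and checking.

Call:
move_arm([
  [255,[0,0,-0.1],0],
  [255,[0,0,-0.4],0],
  [255,[0,0,-0.5],0],
  [255,[0,0,-0.5],0],
  [255,[0,0,0],0],
])

```text
time: 30.55
ee_pos: [0.6369, -0.2643, 0.2221]
tcp_rot: [3.136, 0.004, 1.669]
wrist_force: [0.5, -0.2, 0.7]
opening: -0.001
finger_force: 0.0
```

Call:
move_arm([
  [255,[0,0,0],0],
  [255,[0,0,0],0],
  [255,[0,0,0],0],
  [255,[0,0,0],0],
  [255,[0,0,0],0],
])

```text
time: 31.18
ee_pos: [0.6353, -0.2632, 0.2171]
tcp_rot: [-3.141, -0.0, 1.669]
wrist_force: [0.3, -0.2, 0.1]
opening: -0.003
finger_force: 0.0
```

```bash
python3 st.py
python3 - <<'E'
from h import *
a,_=manip.grab_frame('scene'); b,_=manip.grab_frame('side')
a=cv2.resize(a[140:260,200:310],None,fx=3.5,fy=3.5); b=cv2.resize(b[150:270,220:330],None,fx=3.5,fy=3.5)
cv2.imwrite('pics/end.png',np.hstack([a,b]))
E
```

```text
31.175 tcp f [ 0.1408 -0.3336] 0.21710354489973116 yaw 0.003594621692654565 [ 0.3171 -0.2041  0.1389]
scene 0.59 [-0.0129  0.0048]
scene 0.42 [0.2788 0.2989]
side 0.78 [-0.0012  0.0064]
```

View pics/end.png

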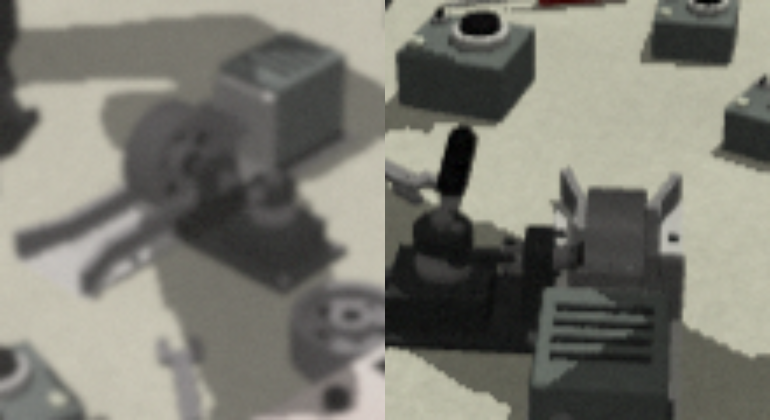

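The wheel is seated in front of the head, the lever is shut and the arm is clear. Handing in.

```bash
python3 -c "
from station import manip
print(manip.hand_in())"
```

```text
the job is handed in; nothing more can be done
None
```

The job is handed in; no verdict came back. By my own checks the lever was swung open, the wheel rolled into the nest and was clamped with the lever shut, and the start button on the largest box was pressed fully down twice (only the second press clearly confirmed) and released.

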